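Tag a mask plank and slide it out to its spraying mark

ROBOT

A 6-joint arm with a two-finger parallel gripper is mounted at the origin on the work surface. World frame = base frame: x ahead of the robot, y to its left, z up, the work surface at z = 0. Lengths are in m, angles in rad, forces in N, time in s.
With the tool pointing down it reaches from about 0.25 to 0.725 m from the base axis. Payload 4 kg.
Tool frame: the origin (TCP) lies on the centre line of the jaws, within the pads' length; the fingertips stand ahead of it and the grasp point (between the pads) lies 3 mm ahead of it (bot.tcp_to_tips is the z of the fingertips in the tool frame, in m); z points along the fingers, y is the line along which they close (so a half turn about z gives the same grasp; the last joint's range is limited). The gripper opens to 85 mm and grips with 20 to 120 N. Pads are 22 mm wide; open, the fingers measure 114 mm over their backs; the gripper's body (76 mm by 85 mm) begins 54 mm behind the grasp point. The pads swing forward as they close: fully open they stand 13 mm farther back than shut.
Start: joints at [1.287, 0.241, 0.005, 1.335, 0, 1.571], TCP at [0.14, 0.48, 0.253] pointing down, gripper open.
Joint ranges: [-2.72, 2.72], [-1.05, 1.87], [-1.09, 1.28], [-1.99, 2.15], [-1.42, 1.44], [-3.14, 3.14]. Speed limits (rad/s): [2.79, 2.79, 3.14, 3.14, 3.14, 3.14].

INTERFACE

Orientations are given as a unit quaternion [x, y, z, w].
In Python, from workcell import telemetry, camera, camera_params, ticket, boxes_of, cut_out, spot_point, bot gives the robot as it stands.
- The arm moves only by the shell command python3 -m creep 'ROWS'. ROWS is text: rows parted by semicolons, each of 5 numbers parted by spaces: the opening, from 0 (shut) to 1 (fully open), then the shift along the tool's x, y, z in units of 150 mm (1.0 is 150 mm), then the turn about the tool's z in units of 180 degrees (1.0 is 180 degrees). In form: claw x y z turn; .... A call has 1 to 12 rows; each row is the pose to reach, as a shift and turn from the pose commanded when the call began, along the tool's axes at that moment, turning the shorter way round; what a row does not reach only later rows make up. A row lasts 1/8 s, in which the tool goes at most 62.5 mm and 10.7 degrees, less where a joint would pass 70% of its speed; a pose out of reach is approached as far as the arm can. A call with a number of a shift or a turn outside -1 to 1 is refused whole. A call with a gripper value outside its range is refused whole. The fingers move at their own pace and stop on an object; the grip force is fixed at half the most. Time passes only in rows, so rows that repeat a pose let the fingers close. It gives the time, the measured TCP pose, the force, the opening and the grip force at its end, in the units of the state.
- telemetry.get_obs(): the state, without advancing time (a new reading comes with each control period).
- camera(name): name is "scene" or "top" or "wrist"; returns the picture (480x640x3 uint8, red, green, blue); there is no depth.
- camera_params(name): a dict with "camera_matrix" (3x3 intrinsics, pixels), "k1" (the pictures are not rectified: a ray, as slopes to the right and down, at radius r is drawn at 1 + k1 r^2 times it, then the intrinsics apply), "eye" and "attitude" of the camera in the world. Camera axes: x right, y down, z forward; pixel columns grow to the right and rows downward; lengths in m; the calibration is good to about 2 mm. A picture is of the moment at which its call begins: read the wrist's pose just before it. camera_params takes no time and is no camera call; for the wrist camera it gives the pose at the moment of the call.
- ticket.job_done(): hands the job in; it is judged then, once.
Trained networks look in the newest picture that a camera, given by its name, has taken for a name from the list of things; names that differ only in an ending like _2 or _b are one class to them, and where a whole thing is asked for, a point or a joint stands for the part that bears it (a point fixed in the world has none). Each returns a list of dicts, best first, with "conf" (0 to 1); they miss things now and then, are a little off and sometimes report something else, mostly with a low value. They report only what shows in the picture. A call takes as long as a camera call. They do not tell look-alikes from the thing itself.
- boxes_of(thing, camera): "at" ([x, y, z] in m, in world coordinates, good to about 4 mm: the middle of the surface that is visible of it).
- cut_out(thing, camera): "pixels" (480x640 bool, what is visible of it).
- spot_point(thing, camera): "at" ([x, y, z] in m, in world coordinates, good to about 4 mm: a listed point, or the origin of a listed thing).
The state is a dict: "clock": time; "joint_pos": joint angles; "joint_vel": joint speeds; "tau": joint torques, N m; "eef_pos": TCP position; "tool_rot": TCP orientation; "ft_force": force on the tool from outside, world axes, zero at the start; "ft_torque": the same for the moment, N m; "grip_width": finger opening in m; "grasp_force": force on a finger pad.
Only numpy, scipy, OpenCV 4.12 (cv2) and the standard library are available. Lean on these libraries where they do the work, as an engineer would, in place of code of your own. Each camera call takes 0.05 s, during which the arm holds its last target. There are 200 camera calls.

TASK

Get the mask ready for spraying: take the yellow spring clip off the rack and clip it upright onto the blue end of the cleat (the upstanding strip) at the tail of the plank, then let go of it. Then slide the plank straight outward on the low green-topped bench, away from the robot, until its red line is over the bench's front edge, and keep holding the plank with the gripper so that it lies flat and does not tip: the program finishes while holding it. Keep the mask in its place on the plank, never let the plank tip, and leave the green clip and the other things alone.

Things in the scene. Friction and masses are not known exactly. Their poses are not given: they have to be found in the camera images.
- riser: fixed low bench: green top 280 (x) x 220 (y) mm on blue cheeks, top surface 80 mm above the table. Origin under its centre on the table; x points outward, away from the robot, y to the left
- riser_edge (a point): middle of the bench's front (outer, +x) upper edge, 140 mm along x from the bench's origin and 80 mm up; axes as the bench
- plank: loose plywood plank 360 (x) x 170 (y) x 12 mm, 0.45 kg, lying on the bench, its far end (+x) sticking out over the front edge. Origin in the middle of its underside. At its tail (robot end) an upright cleat 12 mm thick (x), 170 mm long (y), centred at x = -174 mm, rising 45 mm above the plank's upper face (top 57 mm above the origin); its +y half is blue, its -y half bare wood
- plank_mark (a point): red line right across the plank (4 mm wide, on top and sides): its middle, on the underside, 30 mm to -x of the plank's origin. It has to come over point riser_edge within 8 mm; it starts 110 to 150 mm short. There the mask outweighs the tail: the plank tips outward unless 3 to 5 N hold the tail down
- cleat_clip (a point): top of the cleat in the blue half, 55 mm to +y of the plank's middle: a good place for the clip; axes as the plank
- cleat_grip (a point): top of the cleat in the bare half, 50 mm to -y of the plank's middle: a good place to grip and hold the plank, from above; its 12 mm thickness is along the plank's x. Gripping with the fingertips 8 mm above the plank's face with 40 N holds it flat
- mask: cream plaster mask, about 105 (x) x 105 (y) x 55 mm high, 0.45 kg, lying loose on the far part of the plank, origin under it, 110 mm to +x of the plank's origin. Must stay within 25 mm of that
- clip_yellow: yellow spring clip, 65 g, 24 mm wide (y), clipped on the rack's strip, jaws down, handles up, its x along the strip's thickness (the rack's x). Origin on the hinge pin; jaws open along x. Rubber jaw pads reach 21 to 31 mm below the pin. Clamped on a strip, rack or cleat, the pin is about 10 mm above the strip's top (5 mm lowest possible, over 20 mm too high). Either way round is fine
- clip_handles (a point): where to squeeze the yellow clip, 30 mm above its pin. Two handles rise from 4 to 48 mm above the pin, leaning outward: 38 mm over the outsides at the bottom, 57 mm at the top (along x). Squeezed along x (12 to 18 N) to a stop, parallel at 36 mm, the jaws open from 12 to 23 mm; 30 to 40 N carries the clip safely. Let go, it closes and clamps
- clip_yellow_jaw (a joint): opening of the yellow clip (rad): 0 when closed on a 12 mm strip, 0.44 squeezed fully open, about -0.2 when closed on nothing
- clip_green: green spring clip of the same make on the same rack: leave it alone
- rack: fixed wooden clip rack: foot 70 x 250 mm, on it an upright strip 12 mm thick (x), 230 mm long (y), its top 100 mm above the table. Origin under its centre on the table
- spray_can: white spray can, 60 mm across, 190 mm tall; bystander
- blue_paint: blue paint bottle, 36 mm across, 90 mm tall; bystander
- black_paint: black paint bottle, 44 mm across, 110 mm tall; bystander
- tape_roll: brown tape roll, 100 mm across, 30 mm high; bystander
- offcut: wood offcut 110 x 25 x 12 mm; bystander
There are look-alikes about, which are no part of the job. Of the things that look like the clip_yellow, the largest one is meant.

How it is judged:
By the outcome, as a careful person would: the job done as asked, in the order asked, and still so for the second after the job is handed in, while the arm keeps its last pose, push and grip.
It also fails if it takes over 58 s, if anything falls off the work surface, if the arm or the gripper's body presses on something with over 40 N, if the wrist force passes 120 N, or if a joint passes its speed limit or range.

## Working session

There is one attempt and no reset: what is moved stays moved. The work goes in short steps, Python scripts to look and compute and a shell command to move; the robot and the scene stay as the last step left them, time stands still between calls to the robot, and variables do not carry over. Pictures are saved under pics/ and viewed, at most 10 in all, crops included, and the job is handed in when it is done.

```bash
ls; mkdir -p pics
python3 - <<'E'
from workcell import *
import cv2,numpy as np
o=telemetry.get_obs();print({k:np.round(v,3) for k,v in o.items()});print(bot.tcp_to_tips)
for c in("scene","top"):
    cv2.imwrite(f"pics/{c}0.png",camera(c)[:,:,::-1])
    for t in("clip_yellow","clip_green","rack","plank","mask","riser"):
        print(c,t,[(np.round(d["at"],3),round(d["conf"],2)) for d in spot_point(t,c)])
    for t in("riser_edge","plank_mark","cleat_clip","cleat_grip","clip_handles"):
        print(c,t,[(np.round(d["at"],3),round(d["conf"],2)) for d in spot_point(t,c)])
E
```

```text
pics
{'clock': np.float64(0.0), 'joint_pos': array([ 1.287,  0.241,  0.004,  1.335, -0.   ,  1.571]), 'joint_vel': array([ 0.001, -0.001, -0.   , -0.   , -0.   ,  0.001]), 'tau': array([-1.0000e-03, -3.7232e+01,  2.5241e+01,  1.7000e-02,  0.0000e+00,
        0.0000e+00]), 'eef_pos': array([0.14 , 0.479, 0.252]), 'tool_rot': array([ 0.141,  0.99 , -0.001, -0.   ]), 'ft_force': array([0.236, 0.117, 0.059]), 'ft_torque': array([0.028, 0.008, 0.055]), 'grasp_force': np.float64(0.0), 'grip_width': np.float64(0.085)}
0.022
scene clip_yellow [(array([0.5  , 0.236, 0.106]), 0.55), (array([0.391, 0.217, 0.024]), 0.54), (array([0.501, 0.111, 0.02 ]), 0.51), (array([ 0.773, -0.068,  0.093]), 0.28)]
scene clip_green [(array([0.512, 0.357, 0.108]), 0.67)]
scene rack [(array([0.503, 0.292, 0.   ]), 0.88)]
scene plank [(array([ 0.666, -0.09 ,  0.081]), 0.81)]
scene mask [(array([ 0.776, -0.069,  0.093]), 0.68)]
scene riser []
scene riser_edge []
scene plank_mark [(array([ 0.636, -0.097,  0.076]), 0.6), (array([ 0.485, -0.069,  0.14 ]), 0.52), (array([ 0.664, -0.438,  0.001]), 0.22)]
scene cleat_cli
[... 649 characters left out ...]
op mask [(array([ 0.64 , -0.099,  0.078]), 0.74), (array([ 0.772, -0.068,  0.089]), 0.63)]
top riser [(array([ 0.505,  0.291, -0.002]), 0.6), (array([ 0.775, -0.068,  0.087]), 0.57)]
top riser_edge [(array([ 0.668, -0.09 ,  0.083]), 0.35)]
top plank_mark [(array([ 0.641, -0.098,  0.079]), 0.87)]
top cleat_clip [(array([ 0.484, -0.066,  0.138]), 0.77), (array([ 0.72 ,  0.242, -0.   ]), 0.46)]
top cleat_grip [(array([ 0.507, -0.173,  0.137]), 0.86), (array([0.512, 0.355, 0.108]), 0.71), (array([0.674, 0.366, 0.   ]), 0.65), (array([ 0.718,  0.244, -0.   ]), 0.59)]
top clip_handles [(array([0.497, 0.236, 0.139]), 0.65), (array([0.394, 0.22 , 0.045]), 0.58), (array([0.497, 0.11 , 0.042]), 0.48)]
```

View pics/scene0.png

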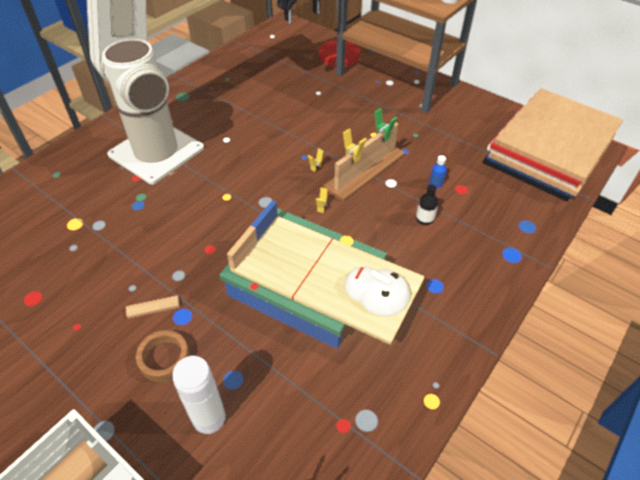

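View pics/top0.png

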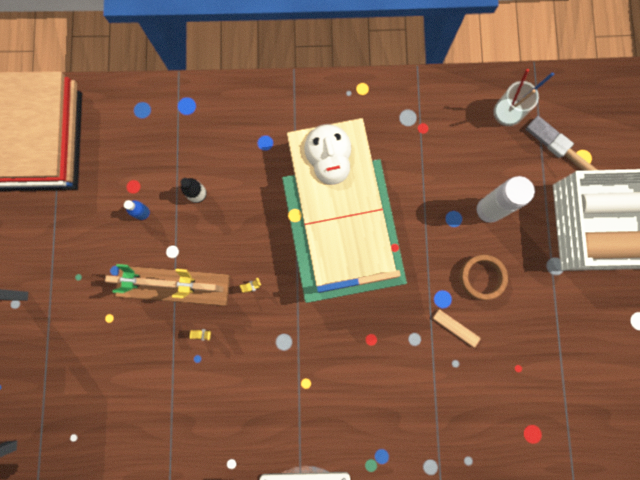

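The pictures show the real clip on the rack (scene pixel 353,145; top 183,283) and two small yellow look-alikes standing on the table. The blue end of the cleat is at top pixel 337,284 and the mask at 330,155. Next I write helpers, measure the bench corners and start towards the rack.

```bash
cat > h.py <<'E'
import numpy as np,cv2
from workcell import *
from scipy.spatial.transform import Rotation as R
def rot(a):
    a=np.array(a,float); return a if a.shape==(3,3) else R.from_quat(a).as_matrix()
def rays(p,uv):
    K=np.array(p["camera_matrix"]);uv=np.atleast_2d(uv).astype(float)
    d=(uv-K[:2,2])/[K[0,0],K[1,1]];s=d.copy()
    for _ in range(20): s=d/(1+p["k1"]*(s**2).sum(1,keepdims=True))
    return np.c_[s,np.ones(len(s))]@rot(p["attitude"]).T
def plane(p,uv,z):
    r=rays(p,uv);e=np.array(p["eye"]);return e+r*((z-e[2])/r[:,2])[:,None]
def tri(obs): # [(params,uv)]
    A=np.zeros((3,3));b=np.zeros(3)
    for p,uv in obs:
        d=rays(p,uv)[0];d/=np.linalg.norm(d);M=np.eye(3)-np.outer(d,d);A+=M;b+=M@np.array(p["eye"])
    return np.linalg.solve(A,b)
def go(xyz,yaw_y):
    "shift and turn to TCP xyz with tool y at world yaw (deg, mod 180)"
    o=telemetry.get_obs();T=R.from_quat(o["tool_rot"]).as_matrix()
    s=T.T@(np.array(xyz)-o["eef_pos"])/.15
    cur=np.degrees(np.arctan2(T[1,1],T[0,1]));d=(yaw_y-cur+90)%180-90
    print("xyz",np.round(s,3),"turn",round(-d/180,3),"cur",np.round(o["eef_pos"],4),round(cur,1),"z",np.round(T[:,2],3),"t",o["clock"])
E
python3 - <<'E'
from h import *
p=camera_params("top");print(p)
im=cv2.imread("pics/top0.png");h=cv2.cvtColor(im,cv2.COLOR_BGR2HSV)
m=cv2.inRange(h,(60,60,30),(95,255,255))[150:310,270:420]
m=cv2.morphologyEx(m,cv2.MORPH_OPEN,np.ones((3,3)))
n,l,st,_=cv2.connectedComponentsWithStats(m)
m=np.isin(l,[i for i in range(1,n) if st[i,4]>100])
ys,xs=np.nonzero(m);uv=np.c_[xs+270,ys+150]
P=plane(p,uv,.08)[:,:2]
r=cv2.minAreaRect(P.astype(np.float32)*1000);print(r,cv2.boxPoints(r).round(1))
cv2.imwrite("pics/m.png",m*255)
E
python3 -m creep '1 -0.95 -0.3 0 0;1 -0.95 -0.3 0 0;1 -0.95 -0.3 0 0;1 -0.95 -0.3 0 0'
python3 -m creep '1 -0.95 -0.3 0 0;1 -0.95 -0.3 0 0;1 -0.95 -0.3 0 0;1 -0.95 -0.3 0 0'
python3 - <<'E'
from h import *
go([.497,.235,.252],-7)
E
```

```text
{'camera_matrix': array([[517.35133415,   0.        , 319.17200793],
       [  0.        , 517.35133415, 237.54121238],
       [  0.        ,   0.        ,   1.        ]]), 'k1': 0.0403169097746039, 'eye': array([ 0.42444913, -0.05078578,  1.18731157]), 'attitude': array([-0.69679081,  0.71314176, -0.05160496,  0.05699408])}
((613.4476318359375, -96.26240539550781), (279.1618347167969, 220.0597686767578), 9.34126091003418) [[ 457.9  -10.3]
 [ 493.6 -227.5]
 [ 769.  -182.2]
 [ 733.3   35. ]]
clock: 1.7
eef_pos: [0.2655, 0.3959, 0.2534]
tool_rot: [0.143, 0.99, 0.0, 0.0]
ft_force: [0.3, 0.6, -0.9]
grip_width: 0.0854
grasp_force: 0.0
clock: 2.2
eef_pos: [0.3891, 0.3136, 0.2531]
tool_rot: [0.142, 0.99, 0.0, -0.0]
ft_force: [-0.9, 0.2, -1.3]
grip_width: 0.0852
grasp_force: 0.0
xyz [-0.838 -0.3    0.007] turn 0.448 cur [0.3891 0.3136 0.2531] 73.6 z [-0.  0. -1.] t 2.2[ WARN:0@0.612] global loadsave.cpp:1063 imwrite_ Unsupported depth image for selected encoder is fallbacked to CV_8U.
```

```bash
cat > look.py <<'E'
import sys
from h import *
# usage: look.py tag things...
pic=camera_params("wrist");im=camera("wrist");cv2.imwrite(f"pics/w_{sys.argv[1]}.png",im[:,:,::-1])
print("eye",np.round(pic["eye"],4))
for t in sys.argv[2:]:
    print(t,[(np.round(d["at"],4),round(d["conf"],2)) for d in spot_point(t,"wrist")])
E
python3 look.py a clip_yellow clip_handles clip_green rack
python3 -m creep '1 -0.84 -0.3 0 0.06;1 -0.84 -0.3 0 0.12;1 -0.84 -0.3 0 0.18;1 -0.84 -0.3 0 0.24;1 -0.84 -0.3 0 0.3;1 -0.84 -0.3 0 0.35;1 -0.84 -0.3 0 0.4;1 -0.84 -0.3 0 0.45;1 -0.84 -0.3 0 0.45'
python3 look.py b clip_yellow clip_handles clip_green rack
```

```text
eye [0.3136 0.3355 0.3747]
clip_yellow [(array([0.3922, 0.2184, 0.0246]), 0.94), (array([0.4975, 0.2344, 0.111 ]), 0.89)]
clip_handles [(array([0.3935, 0.2206, 0.0453]), 0.9), (array([0.5036, 0.2367, 0.1369]), 0.85), (array([0.5005, 0.2326, 0.113 ]), 0.37)]
clip_green [(array([0.5128, 0.3539, 0.1068]), 0.79), (array([0.4979, 0.2317, 0.1133]), 0.31)]
rack [(array([5.037e-01, 2.934e-01, 4.000e-04]), 0.88)]
clock: 3.58
eef_pos: [0.4961, 0.2363, 0.2534]
tool_rot: [0.749, 0.662, 0.0, -0.0]
ft_force: [-0.2, 0.2, -0.6]
grip_width: 0.0855
grasp_force: 0.0
eye [0.5068 0.3147 0.375 ]
clip_yellow [(array([0.3909, 0.2201, 0.0228]), 0.73), (array([0.4986, 0.2344, 0.1096]), 0.7), (array([0.4964, 0.1097, 0.0264]), 0.56)]
clip_handles [(array([0.4996, 0.1086, 0.0447]), 0.77), (array([0.3958, 0.2186, 0.047 ]), 0.69), (array([0.5022, 0.2346, 0.1403]), 0.61)]
clip_green [(array([0.5163, 0.355 , 0.1091]), 0.94)]
rack [(array([ 0.5046,  0.2931, -0.0035]), 0.89)]
```

View pics/w_b.png

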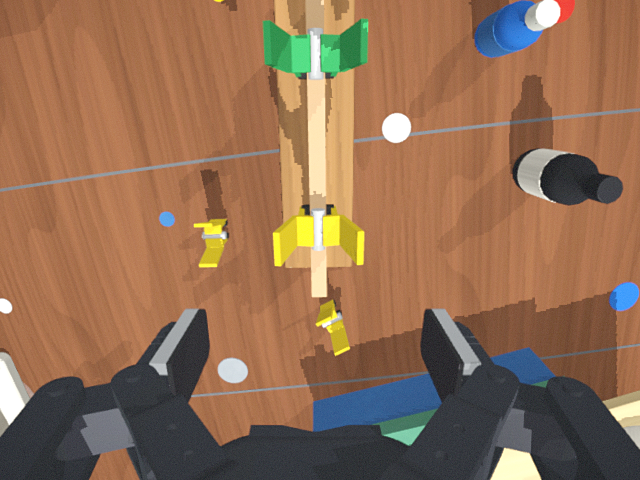

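The wrist picture shows the yellow clip on the strip with its pin at about (319,231) and its handles at columns 275–363. The strip runs vertically at column 317, and the green clip sits at the top (316,50). I'll measure the strip line and the pin in both views.

Run:
```python
from h import *
p=camera_params("wrist")
print(plane(p,[[308,190],[326,190],[312,292],[327,292],[317,100]],.1).round(4))
print(plane(p,[[274,262],[363,262],[275,232],[363,232]],.158).round(4))
for z in(.11,.14):
    print(plane(p,[[319,231]],z).round(4))
go([.5,.2345,.2],-7)
d=cut_out("clip_yellow","wrist")
for q in d[:3]:
    ys,xs=np.nonzero(q["pixels"]);print(q["conf"],xs.min(),xs.max(),ys.min(),ys.max(),len(xs))
```

```text
[[0.4963 0.2641 0.1   ]
 [0.5096 0.2625 0.1   ]
 [0.4887 0.1808 0.1   ]
 [0.5008 0.1792 0.1   ]
 [0.5107 0.3263 0.1   ]]
[[0.4717 0.2323 0.158 ]
 [0.5269 0.2254 0.158 ]
 [0.4754 0.2516 0.158 ]
 [0.5285 0.2449 0.158 ]]
[[0.5008 0.2345 0.11  ]]
[[0.5016 0.2435 0.14  ]]
xyz [-0.004  0.023  0.356] turn -0.001 cur [0.4966 0.2356 0.2533] -7.2 z [ 0.  0. -1.] t 3.825
0.93 195 228 219 265 960
0.85 273 363 204 265 3415
```

Run:
```python
import cv2
a=cv2.imread("pics/w_a.png")
b=cv2.imread("pics/w_b.png")
a=cv2.resize(a,(480,360)); b=cv2.resize(b[180:320,240:400],(320,280))
import numpy as np
c=np.zeros((360,800,3),np.uint8);c[:,:480]=a;c[:280,480:]=b;cv2.imwrite("pics/v2.png",c)
```

```text
(no output)
```

View pics/v2.png

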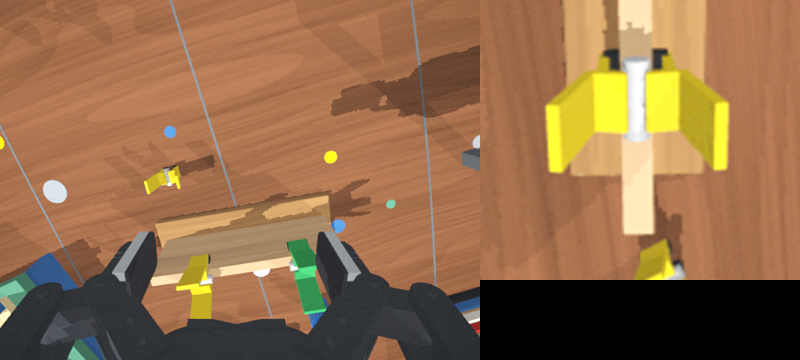

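The two views agree: the strip centre is at x≈0.500, the clip is at y≈0.236, the pin is at z≈0.110 and the handles are at about 0.140. I go down and grip.

```bash
python3 - <<'E'
from h import *
go([.5,.236,.143],-6.5)
E
python3 -m creep '1 0 0.022 0.2 -0.004;1 0 0.022 0.4 -0.004;1 0 0.022 0.6 -0.004;1 0 0.022 0.735 -0.004;1 0 0.022 0.735 -0.004;1 0 0.022 0.735 -0.004'
python3 - <<'E'
from h import *
go([.5,.236,.143],-6.5)
E
python3 -m creep '0.7 0 0 0 0;0.5 0 0 0 0;0.4 0 0 0 0;0.2 0 0 0 0;0.2 0 0 0 0;0.2 0 0 0 0;0.2 0 0 0 0;0.2 0 0 0 0'
```

```text
xyz [0.006 0.022 0.735] turn -0.004 cur [0.4967 0.2355 0.2533] -7.2 z [ 0.  0. -1.] t 3.875
clock: 4.62
eef_pos: [0.5006, 0.2351, 0.144]
tool_rot: [0.746, 0.666, 0.001, 0.0]
ft_force: [-0.4, -0.1, 0.5]
grip_width: 0.0858
grasp_force: 0.0
xyz [ 0.005 -0.005  0.006] turn -0.0 cur [0.5006 0.2351 0.144 ] -6.5 z [ 0.001  0.001 -1.   ] t 4.625
clock: 5.62
eef_pos: [0.5011, 0.2355, 0.1465]
tool_rot: [0.746, 0.666, 0.002, 0.001]
ft_force: [-2.7, -1.8, 14.5]
grip_width: 0.0348
grasp_force: 59.6
```

```bash
python3 -m creep '0.2 0 0 -0.05 0;0.2 0 0 -0.12 0;0.2 0 0 -0.25 0;0.2 0 0 -0.45 0;0.2 0 0 -0.7 0;0.2 0 0 -0.7 0;0.2 0 0 -0.7 0'
python3 look.py c clip_yellow clip_handles cleat_clip cleat_grip
python3 - <<'E'
from h import *
go([.485,-.069,.25],11)
E
```

```text
clock: 6.5
eef_pos: [0.4998, 0.2348, 0.2476]
tool_rot: [0.746, 0.666, -0.0, -0.0]
ft_force: [0.1, 0.3, -0.3]
grip_width: 0.0345
grasp_force: 59.8
eye [0.5098 0.3133 0.3692]
clip_yellow [(array([0.4976, 0.2353, 0.2078]), 0.86), (array([0.391 , 0.2212, 0.0209]), 0.77), (array([0.4939, 0.11  , 0.0266]), 0.63)]
clip_handles [(array([0.5081, 0.232 , 0.2329]), 0.76), (array([0.5007, 0.1108, 0.0439]), 0.76), (array([0.391 , 0.2213, 0.0426]), 0.76)]
cleat_clip []
cleat_grip [(array([ 0.6782,  0.3713, -0.    ]), 0.67)]
xyz [-2.022  0.135 -0.019] turn -0.097 cur [0.4995 0.2346 0.2469] -6.5 z [-0.002 -0.001 -1.   ] t 6.75
```

View pics/w_c.png

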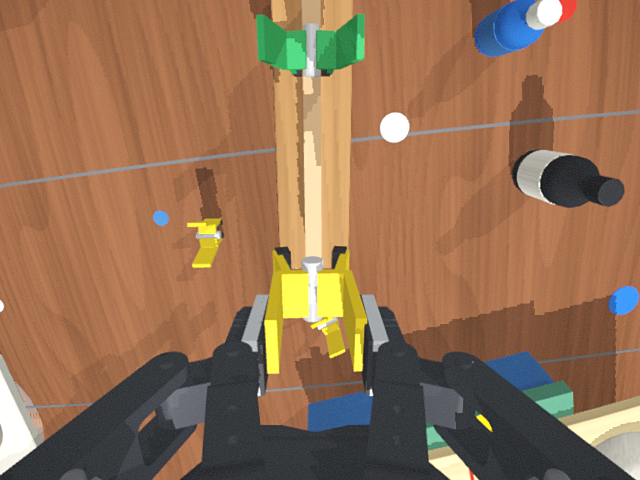

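The clip is held upright and centred between the fingers, with the pin at (313,290) and the jaws at columns 281–343. I carry it over to the cleat.

```bash
python3 -m creep '0.2 -0.4 0.05 0 -0.04;0.2 -0.8 0.1 0 -0.08;0.2 -1 0.135 0 -0.097;0.2 -1 0.135 0 -0.097;0.2 -1 0.135 0 -0.097'
python3 look.py d cleat_clip cleat_grip plank
python3 - <<'E'
from h import *
go([.485,-.069,.25],11)
E
```

```text
clock: 7.38
eef_pos: [0.503, 0.0839, 0.2478]
tool_rot: [0.637, 0.771, -0.0, -0.0]
ft_force: [-0.6, 1.0, -0.9]
grip_width: 0.0346
grasp_force: 59.8
eye [0.4889 0.1615 0.3694]
cleat_clip [(array([ 0.4869, -0.0678,  0.1367]), 0.64)]
cleat_grip []
plank [(array([ 0.6638, -0.0895,  0.0813]), 0.96)]
xyz [-0.982 -0.314 -0.014] turn 0.0 cur [0.503  0.0846 0.2479] 11.0 z [-0.  0. -1.] t 7.575
```

```bash
python3 -m creep '0.2 -0.4 -0.1 0 0;0.2 -0.7 -0.2 0 0;0.2 -0.9 -0.31 0 0;0.2 -0.98 -0.31 0 0;0.2 -0.98 -0.31 0 0;0.2 -0.98 -0.31 0 0'
python3 look.py e cleat_clip cleat_grip plank clip_yellow
python3 - <<'E'
from h import *
go([.485,-.069,.25],11)
c=camera_params("wrist");o=telemetry.get_obs();print(rot(c["attitude"]).round(3))
E
```

```text
clock: 8.32
eef_pos: [0.4857, -0.0685, 0.248]
tool_rot: [0.636, 0.772, 0.0, -0.0]
ft_force: [0.5, 0.3, -1.1]
grip_width: 0.0346
grasp_force: 59.8
eye [0.4713 0.009  0.3696]
cleat_clip [(array([ 0.4866, -0.0687,  0.1342]), 0.72)]
cleat_grip [(array([ 0.5057, -0.1743,  0.1376]), 0.7)]
plank [(array([ 0.6663, -0.0924,  0.0834]), 0.56)]
clip_yellow [(array([ 0.4805, -0.0701,  0.2062]), 0.81), (array([0.4949, 0.1077, 0.0253]), 0.63)]
xyz [-0.001 -0.003 -0.013] turn -0.0 cur [ 0.4854 -0.0688  0.248 ] 11.0 z [-0.  0. -1.] t 8.575
[[ 0.981  0.182  0.06 ]
 [ 0.192 -0.933 -0.304]
 [ 0.001  0.309 -0.951]]
```

View pics/w_e.png

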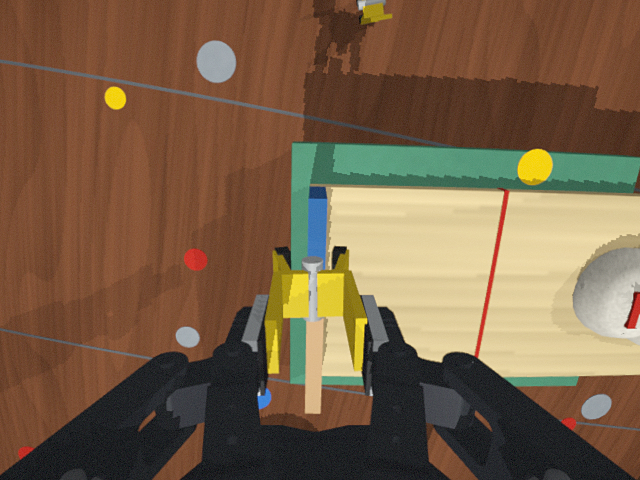

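Run:
```python
from h import *
p=camera_params("wrist");im=cv2.imread("pics/w_e.png");h=cv2.cvtColor(im,cv2.COLOR_BGR2HSV)
E=[]
for r in (188,192,200,210,220,230,240):
    x=np.nonzero(cv2.inRange(h[r:r+1],(100,80,40),(130,255,255))[0,295:340])[0]+295
    w=plane(p,[[x.min()-.5,r],[x.max()+.5,r]],.137);print(r,x.min(),x.max(),[int(v) for v in h[r,318]],w[:,:2].round(4).tolist())
for r in (340,360,380,400):
    x=np.nonzero(cv2.inRange(h[r:r+1],(5,60,150),(20,200,255))[0,295:340])[0]+295
    if len(x):
        w=plane(p,[[x.min()-.5,r],[x.max()+.5,r]],.137);print(r,x.min(),x.max(),w[:,:2].round(4).tolist())
print("pin",plane(p,[[313,264],[313,290],[314,318]],.2105).round(4))
print("jaws mid",plane(p,[[282,252],[342,252]],.185).round(4), telemetry.get_obs()["eef_pos"])
print("far end corner",plane(p,[[309,197],[309,187]],.137))
print("red",plane(p,[[503,190],[477,358]],.092).round(4))
```

```text
188 310 324 [105, 208, 93] [[0.476, -0.0329], [0.4853, -0.0311]]
192 310 325 [103, 208, 97] [[0.4765, -0.0354], [0.4864, -0.0334]]
200 308 326 [106, 169, 187] [[0.4762, -0.0407], [0.4881, -0.0384]]
210 308 326 [107, 172, 181] [[0.4774, -0.0471], [0.4894, -0.0447]]
220 308 326 [106, 169, 183] [[0.4787, -0.0536], [0.4907, -0.0512]]
230 308 325 [105, 165, 182] [[0.4799, -0.0602], [0.4914, -0.0579]]
240 308 325 [106, 173, 183] [[0.4812, -0.0669], [0.4928, -0.0647]]
340 306 323 [[0.4939, -0.1419], [0.5067, -0.1394]]
360 306 322 [[0.497, -0.1588], [0.5094, -0.1564]]
380 306 320 [[0.5003, -0.1765], [0.5115, -0.1744]]
400 305 320 [[0.503, -0.1953], [0.5152, -0.1929]]
pin [[ 0.4826 -0.0539  0.2105]
 [ 0.4851 -0.0668  0.2105]
 [ 0.4884 -0.0814  0.2105]]
jaws mid [[ 0.4672 -0.0604  0.185 ]
 [ 0.4982 -0.0544  0.185 ]] [ 0.48539195 -0.06882269  0.24800943]
far end corner [[ 0.47680356 -0.03858955  0.137     ]
 [ 0.47560871 -0.03232251  0.137     ]]
red [[ 0.622  -0.0136  0.092 ]
 [ 0.6519 -0.1614  0.092 ]]
```

The cleat centreline is at x≈0.487 at the clip position, about 2 mm outward of the clip. Its top is at 0.137, so I go down to TCP z≈0.185.

```bash
python3 -m creep '0.2 0 0.014 0 0;0.2 0 0.014 0.15 0;0.2 0 0.014 0.25 0;0.2 0 0.014 0.32 0;0.2 0 0.014 0.38 0;0.2 0 0.014 0.42 0;0.2 0 0.014 0.42 0;0.2 0 0.014 0.42 0'
python3 look.py f cleat_clip clip_yellow
```

```text
clock: 9.57
eef_pos: [0.4876, -0.0692, 0.1855]
tool_rot: [0.637, 0.771, 0.0, 0.0]
ft_force: [0.7, 0.2, 0.3]
grip_width: 0.0352
grasp_force: 59.8
eye [0.4733 0.0084 0.3071]
cleat_clip []
clip_yellow [(array([ 0.4875, -0.0704,  0.144 ]), 0.61), (array([ 0.3987, -0.3417,  0.0015]), 0.35)]
```

View pics/w_f.png

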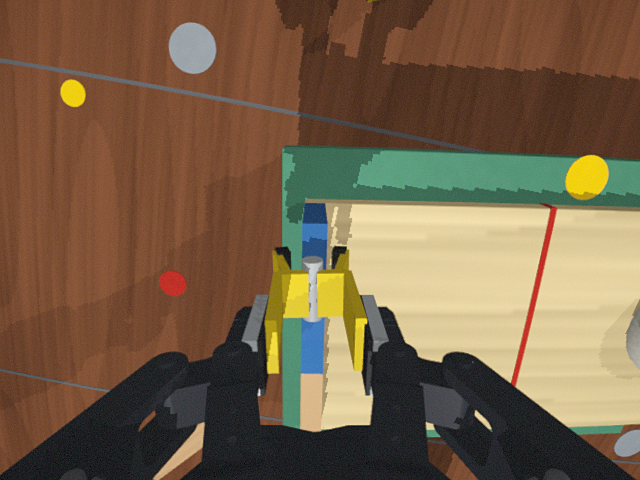

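The cleat (columns 302–327) lies midway between the jaws (pin at column 313) and there is no contact force, so I release and rise.

```bash
python3 -m creep '0.5 0 0 0 0;0.6 0 0 0 0;0.8 0 0 0 0;1 0 0 0 0;1 0 0 0 0;1 0 0 0 0'
python3 -m creep '1 0 0 -0.1 0;1 0 0 -0.25 0;1 0 0 -0.45 0;1 0 0 -0.6 0;1 0 0 -0.6 0'
python3 look.py g cleat_clip clip_yellow cleat_grip plank_mark mask
```

```text
clock: 10.48
eef_pos: [0.4872, -0.0692, 0.1851]
tool_rot: [0.637, 0.771, -0.0, -0.0]
ft_force: [1.1, 1.0, -0.3]
grip_width: 0.0852
grasp_force: 0.0
clock: 11.1
eef_pos: [0.4887, -0.0694, 0.2778]
tool_rot: [0.637, 0.771, 0.001, 0.002]
ft_force: [0.2, -0.3, -0.2]
grip_width: 0.0856
grasp_force: 0.0
eye [0.4738 0.0083 0.3993]
cleat_clip []
clip_yellow [(array([ 0.4862, -0.0716,  0.1529]), 0.66), (array([0.4956, 0.1098, 0.0252]), 0.59)]
cleat_grip [(array([ 0.505 , -0.1727,  0.1382]), 0.91)]
plank_mark []
mask [(array([ 0.7751, -0.0704,  0.0951]), 0.75)]
```

View pics/w_g.png

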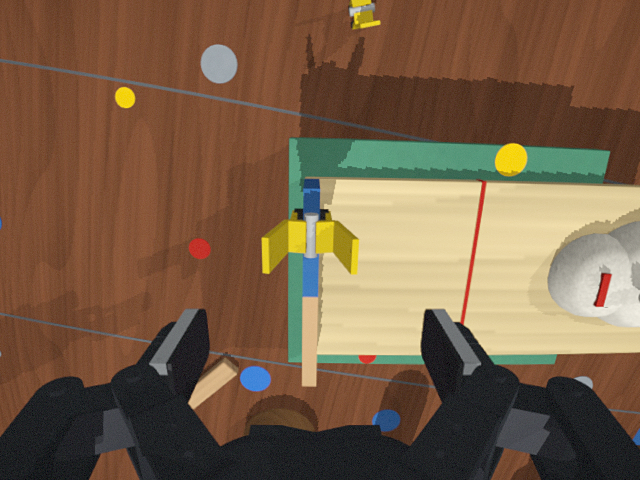

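The clip stands clamped on the blue half with its pin at (311,237) and the hand is clear. I measure the mark-to-edge distance, then move over the bare half.

Run:
```python
from h import *
p=camera_params("wrist");im=cv2.imread("pics/w_g.png");h=cv2.cvtColor(im,cv2.COLOR_BGR2HSV)
m=cv2.inRange(h,(0,150,100),(8,255,255))|cv2.inRange(h,(172,150,100),(180,255,255))
L=[]
for r in range(190,316,5):
    x=np.nonzero(m[r,455:495])[0]
    if len(x): L.append([455+x.mean(),r])
W=plane(p,L,.092)[:,:2];f=np.polyfit(W[:,1],W[:,0],1);print("mark wrist: x at y=-.09",np.polyval(f,-.09),"yaw",np.degrees(np.arctan(-f[0])))
C=plane(p,[[609,152],[555,362],[289,139],[289,362]],.08)[:,:2];print("bench corners",C.round(4))
e=C.mean(0);print("front edge yaw",np.degrees(np.arctan2(C[1,0]-C[0,0],C[0,1]-C[1,1])))
# top camera
camera("top");t=camera_params("top");im=camera("top")[:,:,::-1];h=cv2.cvtColor(im,cv2.COLOR_BGR2HSV)
cv2.imwrite("pics/top1.png",im)
m=cv2.inRange(h,(0,130,100),(8,255,255))|cv2.inRange(h,(172,130,100),(180,255,255))
ys,xs=np.nonzero(m[200:235,302:385]);P=plane(t,np.c_[xs+302,ys+200],.092)[:,:2]
f2=np.polyfit(P[:,1],P[:,0],1);print("mark top",np.polyval(f2,-.09),np.degrees(np.arctan(-f2[0])),len(P))
go([.5052,-.172,.278],10.3); go([.5052,-.172,.122],10.3)
for th in("plank_mark",):print(spot_point(th,"top")[:1])
```

```text
mark wrist: x at y=-.09 0.6323330760267828 yaw 9.986218739334594
bench corners [[ 0.7255  0.0337]
 [ 0.761  -0.1757]
 [ 0.4546 -0.0112]
 [ 0.4912 -0.2243]]
front edge yaw 9.607535196582948
mark top 0.6378992803572049 9.714888560012632 40
xyz [-0.696 -0.01  -0.026] turn 0.003 cur [ 0.4869 -0.0691  0.2742] 10.9 z [-0.002  0.    -1.   ] t 11.5
xyz [-0.697 -0.008  1.014] turn 0.003 cur [ 0.4869 -0.0691  0.2742] 10.9 z [-0.002  0.    -1.   ] t 11.5
[{'at': [0.639, -0.097, 0.0776], 'conf': 0.96}]
```

```bash
python3 -m creep '1 -0.3 -0.008 0 0.005;1 -0.6 -0.008 0 0.005;1 -0.7 -0.008 0 0.005;1 -0.7 -0.008 0 0.005;1 -0.7 -0.008 0 0.005;1 -0.7 -0.008 0 0.005'
python3 - <<'E'
from h import *
p=camera_params("wrist");im=camera("wrist")[:,:,::-1];cv2.imwrite("pics/w_h.png",im)
go([.5052,-.172,.122],10)
h=cv2.cvtColor(im,cv2.COLOR_BGR2HSV)
for r in range(180,260,10):
    x=np.nonzero(cv2.inRange(h[r:r+1],(5,60,150),(20,130,255))[0,295:340])[0]+295
    if len(x): print(r,x.min(),x.max(),plane(p,[[(x.min()+x.max())/2,r]],.137)[0].round(4))
print([ (d["at"],d["conf"]) for d in spot_point("cleat_grip","wrist")])
E
```

```text
clock: 12.3
eef_pos: [0.5059, -0.1714, 0.2752]
tool_rot: [0.642, 0.767, 0.0, -0.0]
ft_force: [-0.0, 0.1, -0.5]
grip_width: 0.0856
grasp_force: 0.0
xyz [-0.003 -0.006  1.022] turn 0.001 cur [ 0.506  -0.1714  0.2753] 10.1 z [ 0.  0. -1.] t 12.35
180 305 322 [ 0.4994 -0.1341  0.137 ]
190 305 339 [ 0.5066 -0.1399  0.137 ]
200 305 321 [ 0.5016 -0.1481  0.137 ]
210 305 322 [ 0.5032 -0.1552  0.137 ]
220 305 321 [ 0.5042 -0.1625  0.137 ]
230 305 321 [ 0.5055 -0.1699  0.137 ]
240 305 321 [ 0.5068 -0.1775  0.137 ]
250 305 321 [ 0.5082 -0.1851  0.137 ]
[([0.5062, -0.1748, 0.1376], 0.64)]
```

View pics/w_h.png

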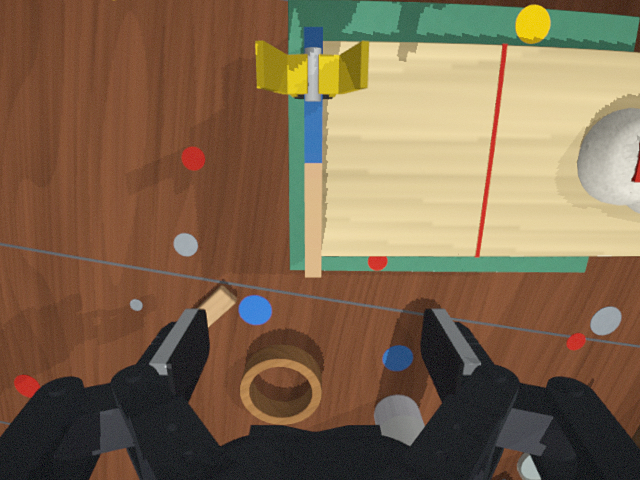

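The bare half of the cleat (columns 305–321) is centred between the fingers, and the clip at (313,75) is well clear of the hand. I go down and grip.

```bash
python3 -m creep '1 0 0 0.3 0;1 0 0 0.55 0;1 0 0 0.75 0;1 0 0 0.9 0;1 0 0 0.98 0;1 0 0 0.98 0;1 0 0 0.98 0'
python3 -m creep '1 0 0 0.035 0;0.6 0 0 0.035 0;0.4 0 0 0.035 0;0.2 0 0 0.035 0;0 0 0 0.035 0;0 0 0 0.035 0;0 0 0 0.035 0;0 0 0 0.035 0;0 0 0 0.035 0;0 0 0 0.035 0'
python3 - <<'E'
from h import *
o=telemetry.get_obs();print(o["ft_force"],o["ft_torque"])
go(o["eef_pos"]+.1*np.array([np.cos(np.radians(9.8)),np.sin(np.radians(9.8)),0]),9.8)
E
```

```text
clock: 13.28
eef_pos: [0.5068, -0.1726, 0.1292]
tool_rot: [0.643, 0.766, 0.0, 0.001]
ft_force: [0.2, -0.3, -0.6]
grip_width: 0.0853
grasp_force: 0.0
clock: 14.52
eef_pos: [0.5055, -0.1728, 0.123]
tool_rot: [0.643, 0.766, -0.0, -0.0]
ft_force: [-5.0, -1.9, 4.9]
grip_width: 0.0113
grasp_force: 59.3
[-5.03881737 -1.92829627  4.89138103] [-0.36326874  0.9078817   0.04014909]
xyz [-0.002  0.667 -0.001] turn 0.001 cur [ 0.5055 -0.1728  0.123 ] 10.0 z [-0.001 -0.001 -1.   ] t 14.525
```

```bash
python3 -m creep '0 0 0.01 0 0;0 0 0.03 0 0;0 0 0.06 0 0;0 0 0.1 0 0;0 0 0.14 0 0;0 0 0.18 0 0;0 0 0.22 0 0;0 0 0.26 0 0;0 0 0.29 0 0;0 0 0.31 0 0;0 0 0.32 0 0;0 0 0.32 0 0'
python3 - <<'E'
from h import *
t=camera_params("top");im=camera("top")[:,:,::-1];o=telemetry.get_obs()
print(o["ft_force"],o["ft_torque"],o["eef_pos"])
print([ (np.round(d["at"],4),d["conf"]) for d in spot_point("plank_mark","top")[:2]],[ np.round(d["at"],4) for d in spot_point("mask","top")[:2]],[ np.round(d["at"],4) for d in spot_point("plank","top")[:1]])
E
```

```text
clock: 16.02
eef_pos: [0.5511, -0.1643, 0.123]
tool_rot: [0.642, 0.766, -0.002, -0.002]
ft_force: [-10.1, -2.4, 8.9]
grip_width: 0.0114
grasp_force: 60.1
[-10.34439049  -2.24793879   8.98831052] [-0.2922337   1.59190062  0.47035494] [ 0.55107486 -0.16430203  0.1229845 ]
[(array([ 0.6849, -0.0886,  0.0752]), 0.66)] [array([ 0.8226, -0.0541,  0.0901])] [array([ 0.7109, -0.0836,  0.0792])]
```

```bash
python3 -m creep '0 0 0.01 0 0;0 0 0.03 0 0;0 0 0.06 0 0;0 0 0.1 0 0;0 0 0.14 0 0;0 0 0.18 0 0;0 0 0.22 0 0;0 0 0.26 0 0;0 0 0.3 0 0;0 0 0.34 0 0;0 0 0.38 0 0;0 0 0.4 0 0'
python3 -m creep '0 0 0 0 0;0 0 0 0 0'
cat > m.py <<'E'
from h import *
t=camera_params("top");im=camera("top")[:,:,::-1];o=telemetry.get_obs();cv2.imwrite("pics/top2.png",im)
print(o["ft_force"].round(1),o["ft_torque"].round(2),o["eef_pos"].round(4))
for n in("plank_mark","mask","plank"):
    for c in("top","scene"):
        if n=="plank_mark" and c=="scene":cv2.imwrite("pics/s2.png",camera("scene")[:,:,::-1])
        print(n,c,[(np.round(d["at"],4),d["conf"]) for d in spot_point(n,c)[:2]])
h=cv2.cvtColor(im,cv2.COLOR_BGR2HSV)
m=cv2.inRange(h,(0,100,90),(9,255,255))|cv2.inRange(h,(170,100,90),(180,255,255))
# bench corners and the edge line in pixels
K=t["camera_matrix"];A=rot(t["attitude"])
def pix(w):
    c=A.T@(np.array(w)-t["eye"]);s=c[:2]/c[2];s*=1+t["k1"]*(s@s);return s*K[0,0]+K[:2,2]
a=np.array([pix([.6134+.14*np.cos(.163)-v*np.sin(.163),-.0963+.14*np.sin(.163)+v*np.cos(.163),.08]) for v in(-.08,0,.08)])
print("edge px",a.round(1))
ys,xs=np.nonzero(m[140:225,285:400]);print(len(xs));P=plane(t,np.c_[xs+285,ys+140],.092)[:,:2]
E=np.array([.7516,-.0736]);d=np.array([np.cos(.17),np.sin(.17)]);s=(P-E)@d;k=abs(s)<.03;k&=abs((P-E)@[-d[1],d[0]])<.08
if k.any():print("mark minus edge along x: mean",s[k].mean(),"std",s[k].std(),k.sum())
E
python3 m.py
```

```text
clock: 17.73
eef_pos: [0.6102, -0.1539, 0.1232]
tool_rot: [0.642, 0.766, -0.002, -0.002]
ft_force: [-11.7, -2.1, 9.4]
grip_width: 0.0113
grasp_force: 60.2
clock: 17.98
eef_pos: [0.6106, -0.1539, 0.1231]
tool_rot: [0.642, 0.766, -0.001, -0.001]
ft_force: [-9.4, -2.0, 8.3]
grip_width: 0.0114
grasp_force: 60.0
[-9.4 -2.   9.3] [-0.33  1.52  0.4 ] [ 0.6106 -0.1539  0.1231]
plank_mark top []
plank_mark scene [(array([ 0.743 , -0.0765,  0.0742]), 0.95), (array([ 0.8806, -0.0473,  0.0926]), 0.6)]
mask top [(array([ 0.8789, -0.0486,  0.0888]), 0.86), (array([ 0.5887, -0.053 ,  0.1545]), 0.23)]
mask scene [(array([ 0.8774, -0.0472,  0.094 ]), 0.92)]
plank top [(array([ 0.7741, -0.0739,  0.0801]), 0.96), (array([ 0.3938, -0.3493, -0.001 ]), 0.58)]
plank scene [(array([ 0.7718, -0.0698,  0.0818]), 0.72)]
edge px [[366.4 161.2]
 [330.9 167.7]
 [295.2 174.3]]
123
mark minus edge along x: mean -0.008069738939967574 std 0.0011252668410548586 113
```

```bash
python3 -m creep '0 0 0.01 0 0;0 0 0.03 0 0;0 0 0.045 0 0;0 0 0.053 0 0;0 0 0.053 0 0;0 0 0.053 0 0'
python3 m.py; python3 look.py z clip_yellow
python3 - <<'E'
import cv2,numpy as np
a=cv2.imread("pics/top2.png")[90:330,230:430];b=cv2.imread("pics/s2.png")[150:390,180:480]
c=np.zeros((480,800,3),np.uint8);c[:,:400]=cv2.resize(a,(400,480));c[:320,400:]=cv2.resize(b,(400,320));cv2.imwrite("pics/fin.png",c)
E
```

```text
clock: 19.12
eef_pos: [0.6179, -0.1526, 0.1233]
tool_rot: [0.642, 0.766, -0.002, -0.001]
ft_force: [-10.3, -2.7, 9.4]
grip_width: 0.0116
grasp_force: 60.2
[-10.1  -2.3   9.4] [-0.38  1.84  0.42] [ 0.6179 -0.1526  0.1232]
plank_mark top [(array([ 0.7535, -0.0771,  0.0764]), 0.73)]
plank_mark scene [(array([ 0.7523, -0.0728,  0.073 ]), 0.81), (array([ 0.601 , -0.0498,  0.146 ]), 0.64)]
mask top [(array([ 0.8875, -0.047 ,  0.0884]), 0.64), (array([ 0.7188,  0.2434, -0.0043]), 0.41)]
mask scene [(array([ 0.8852, -0.046 ,  0.0955]), 0.64)]
plank top [(array([ 0.7784, -0.0713,  0.0801]), 0.93), (array([ 0.5983, -0.0475,  0.1799]), 0.68)]
plank scene []
edge px [[366.4 161.2]
 [330.9 167.7]
 [295.2 174.3]]
117
mark minus edge along x: mean -0.000690328160185471 std 0.0011607719444999198 113
eye [ 0.6054 -0.0748  0.2449]
clip_yellow []
```

View pics/fin.png

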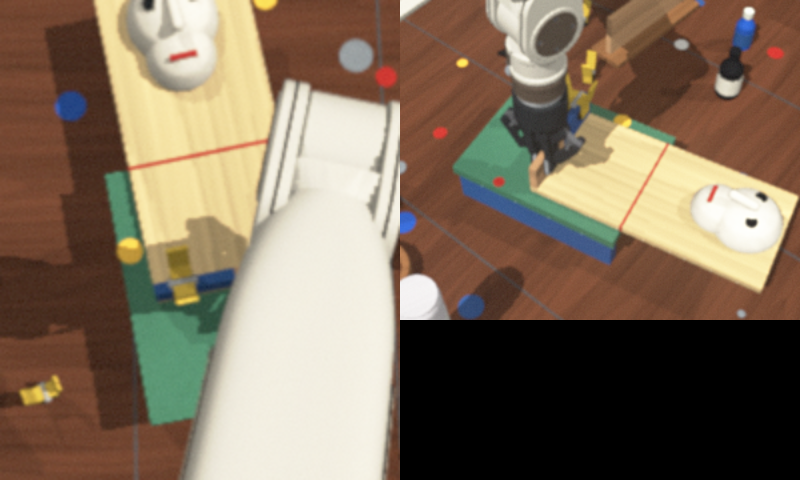

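The red line lies on the bench's front edge (crop 130,168 to 268,140). The clip stands on the blue half, the mask is in place, and the plank lies flat with the gripper holding it.

```bash
python3 -c "
from workcell import *
print(ticket.job_done())"
```

```text
the job is handed in; nothing more can be done
None
```

I clipped the yellow clip upright on the blue end of the cleat and slid the plank out until its red line measured within about 1 mm of the bench's front edge; I handed the job in at about 20 s with the gripper still holding the plank flat and the mask in place.

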